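# Hang the measuring cup on the swinging snap hook

## Task

Put the measuring cup back on the utensil stand: take it by its handle, press its ring lightly against the outside of the swinging hook's nose until the hook rests on its stop and is still, then work the ring over the nose and in past the sprung keeper, which must snap shut behind it. Be gentle with the hook (a few newtons), let the cup down and leave it hanging nearly still, clear of the robot. Do not shift the pepper mill, the jam jar or the garlic.

Things in the scene. Friction and masses are not known exactly. Their poses are not given: they have to be found in the camera images.
- cup_grip (a point): Grip point of the measuring cup: middle of its straight bar handle, 60 mm from the bowl's axis towards the ring; at the start about 41 mm above the worktop. The handle is 14 mm wide and 10 mm high and runs from the bowl's rim to the ring. Axes as for cup.
- cup_ring (a point): Centre of the front (outermost) wire of the ring at the handle's end, 114.5 mm beyond cup_grip along the cup's +x, level with the handle's middle. The ring lies flat in the plane of the rim: wire 5 mm thick, hole 24 mm, 34 mm over all.
- bar_mid (a point): Point on the axis of the stand's level bar, 165 mm before the post; axes as for stand. The hook's pin is 16 mm below the bar's axis, in a collar clamped up to 16 mm before or behind this point: just where is not reported; feel or look for it. The bar ends in a ball 29 mm before this point; an upright gripper close to the hook may meet it, so lean it back 20 degrees, ring end of the cup up.
- stand: Utensil stand, fixed: dark wooden foot 160 x 130 x 22 mm and a 12 mm steel post that bends over into a level bar 336 mm above the worktop. Origin on the worktop under the post; +x points from the bar's free end to the post, z up. Under the bar swings a steel snap hook of 7 mm rod in the stand's x-z plane: bow on the +x side, nose on the -x side with its top pointing up, sprung keeper between.
- cup: Loose metal measuring cup, about 150 g: round bowl 60 mm wide, 46 mm high, bar handle level with the rim, wire ring at its end, 207 mm in all. Origin at the centre of the bowl's underside, +x along the handle to the ring, z up as it stands. It hangs ring up, mouth facing the stand's -x, leaning 0.2 to 0.3 rad; its swing dies slowly unless stilled by a touch.
- hook (a joint): Swing of the hook about its pin, rad: 0 plumb, positive towards the post; stops at -0.2 and 0.2. It starts swinging and hardly dies down untouched; tenths of a newton move it (140 g). On the 0.2 stop the outside of the nose is upright, 7 mm before (-x) the pin, from 60 to 51 mm below it, top rounded, so a wire resting there has its centre 10 mm before the pin; the top ends 47 mm below the pin.
- keeper (a joint): Opening of the keeper, rad: 0 shut, at most 0.8; it opens inwards (+x) and springs shut. Hook on its 0.2 stop: slide the ring's front wire up the nose until its centre is about 41 mm below the pin, push it 19 mm in (+x; 2 to 5 N; 7 mm more or less will do), then lower it to 62 to 66 mm below the pin into the bow; the keeper shuts above it. It then hangs there as the cup is let down round it.
- pepper_mill: Bystander: dark wooden pepper mill, 58 mm wide, 170 mm high, loose. Origin at the centre of its underside.
- jam_jar: Bystander: glass jar with a red lid, 65 mm wide, 100 mm high, loose. Origin at the centre of its underside.
- garlic: Bystander: bulb of garlic, 60 mm wide, 59 mm high, loose. Origin at the centre of its underside.

How it is judged:
On the way, in this order (a step that is already met when the one before it is completed fails the run):
1. the hook is held still by a touch, its keeper still shut (contact force between anything else and stand above 0.3 N and velocity of joint hook between -0.3 and 0.3 rad/s and value of joint hook above 0.15 rad and value of joint keeper below 0.12 rad), for 0.3 s.
2. the ring pushes the keeper open (value of joint keeper above 0.3 rad and contact force between cup and stand above 0.2 N), for 0.05 s.
At the end, for the whole second after the job is handed in: The cup hangs by its ring in the hook's bow: keeper shut (under 0.12 rad), ring wire 70 to 94 mm below the bar's axis and within 30 mm of bar_mid sideways, handle within 0.5 rad of plumb, carried by the stand (over 0.3 N), moving slower than 0.15 m/s, released (value of joint keeper below 0.12 rad and z of cup_ring in the frame of bar_mid between -0.094 and -0.07 m and horizontal distance between cup_ring and bar_mid below 0.03 m and angle between cup's own x axis and vertical below 0.5 rad and linear speed of cup below 0.15 m/s and contact force between cup and stand above 0.3 N); the robot touches nothing.
It fails at once if the hook or stand is loaded with more than 15 N (contact force between anything else and stand above 15 N).
It fails at once if the pepper mill, the jam jar or the garlic is shifted by more than 20 mm (distance of any of pepper_mill, jam_jar, garlic from where it was at the start of the episode above 0.02 m).
It also fails if it takes over 64 s, if anything falls off the work surface, if the arm or the gripper's body presses on something with over 40 N, if the wrist force passes 120 N, or if a joint passes its speed limit or range.

## Robot

A 6-joint arm with a two-finger parallel gripper is mounted at the origin on a cart in front of the work surface, level with it; the furniture and walls round the work are solid. World frame = base frame: x ahead of the robot, y to its left, z up, the work surface at z = 0. Lengths are in m, angles in rad, forces in N, time in s.
With the tool pointing down it reaches from about 0.275 to 1 m from the base axis. Payload 8.4 kg.
Tool frame: the origin (TCP) lies midway between the tips of the shut fingers; the grasp point (between the pads) lies ctrl.grasp_offset behind it (ctrl.grasp_offset is the distance from the TCP to the grasp point, in m); y points along the fingers, x is the direction in which the jaws open and shut, and the axes are right-handed (so a half turn about y gives the same grasp; the last joint's range is limited). The gripper opens to 85 mm and grips with 20 to 120 N. Pads are 22 mm wide; open, the fingers measure 114 mm over their backs; the gripper's body (76 mm by 85 mm) begins 54 mm behind the grasp point. The pads swing forward as they close: fully open they stand 13 mm farther back than shut.
Start: joints at [1.222, 0.353, 1.633, -0, 1.155, -0.002], TCP at [0.212, 0.588, 0.231] pointing down, gripper open.
Joint ranges: [-2.63, 2.63], [-0.92, 2.1], [0.06, 2.66], [-1.3, 4.44], [0, 2.69], [-3.02, 3.02]. Speed limits (rad/s): [2.22, 2.22, 2.79, 3.14, 3.14, 3.14].

## Interface

Orientations are given as a unit quaternion [x, y, z, w].
In Python, from station import ctrl, eyes, sign_off gives the robot as it stands. The module is installed in compiled form; this text tells all that it offers.
- The arm moves only by the tool step_arm, never from a script. Its argument "steps" is a list of rows, each a list of 5 numbers: the opening, from -1 (shut) to 1 (fully open), then the shift along the tool's x, y, z normalised to -1 to 1, where 1 is 0.075 m, then the turn about the tool's y normalised to -1 to 1, where 1 is 45 degrees. In form: [[fingers, x, y, z, turn], ...]. A call has 1 to 12 rows; each row shifts and turns the commanded pose from where the row before left it, along the tool's axes as they then stand; what a row does not reach is not made up. A row lasts 1/12 s, in which the tool goes at most 41.7 mm and 7.16 degrees, less where a joint would pass 70% of its speed; a pose out of reach is approached as far as the arm can. A call with a number of a shift or a turn outside -1 to 1 is refused whole. A call with a gripper value outside its range is refused whole. The fingers move at their own pace and stop on an object; the grip force is fixed at half the most. Time passes only in rows, so rows that do not move let the fingers close. It gives the time, the measured TCP pose, the force and the opening at its end, in the units of the state.
- ctrl.state(): the state, without advancing time (a new reading comes with each control period).
- eyes.get_image(name): name is "scene" or "top"; returns a dict with "image" (480x640x3 uint8, red, green, blue), "z_map" (480x640 float32, m along the optical axis (not along the pixel's ray), 0 where there is no reading), "mtx" (3x3 intrinsics, pixels), "k1" (the pictures are not rectified: a ray, as slopes to the right and down, at radius r is drawn at 1 + k1 r^2 times it, then the intrinsics apply), "extrinsics" (4x4, takes a point from camera to world coordinates). Camera axes: x right, y down, z forward; pixel columns grow to the right and rows downward; lengths in m; the calibration is good to about 2 mm. A picture is of the moment at which its call begins.
- sign_off(): hands the job in, once; it reports no verdict.
The state is a dict: "t": time; "joint_pos": joint angles; "qvel": joint speeds; "joint_efforts": joint torques, N m; "tool_pos": TCP position; "eef_rot": TCP orientation; "ft_force": force on the tool from outside, world axes, zero at the start; "ft_torque": the same for the moment, N m; "finger_gap": opening from 0.0 (shut) to 1.0 (fully open).
Only numpy, scipy, OpenCV 4.12 (cv2) and the standard library are available. Lean on these libraries where they do the work, as an engineer would, in place of code of your own. Each camera call takes 0.05 s, during which the arm holds its last target. There are 200 camera calls.

## Working session

There is one attempt and no reset: what is moved stays moved. The work goes in short steps, Python scripts to look and compute and a tool call to move; the robot and the scene stay as the last step left them, time stands still between calls to the robot, and variables do not carry over. Pictures are saved under pics/ and viewed, about 8 in all and at most 12, crops included, and the job is handed in when it is done.

Besides the shell and the picture viewer there is one more tool, called after "Emit:" by a JSON object that holds its "name" and its "arguments", one argument or row to a line. step_arm: Moves the arm, as the interface text tells. Its arguments: {"type":"object","properties":{"steps":{"type":"array"}},"required":["steps"]}

```bash
mkdir -p pics; cat > h.py <<'E'
import numpy as np, cv2, pickle
from station import ctrl, eyes, sign_off
def grab(n,tag):
    d=eyes.get_image(n); pickle.dump(d,open(f'pics/{tag}.pkl','wb')); return d
def px2w(d,u,v,z=None,plane=None):
    K=d['mtx'];k=d['k1'];xd=(u-K[0,2])/K[0,0];yd=(v-K[1,2])/K[1,1];x,y=xd,yd
    for _ in range(20):
        s=1+k*(x*x+y*y);x,y=xd/s,yd/s
    T=d['extrinsics'];r=T[:3,:3]@np.array([x,y,1]);o=T[:3,3]
    if plane is not None: z=(plane-o[2])/r[2]
    elif z is None: z=d['z_map'][int(v),int(u)]
    return o+r*z
def w2px(d,p):
    T=np.linalg.inv(d['extrinsics']);c=T[:3,:3]@np.array(p)+T[:3,3];x,y=c[0]/c[2],c[1]/c[2]
    s=1+d['k1']*(x*x+y*y);K=d['mtx'];return K[0,0]*x*s+K[0,2],K[1,1]*y*s+K[1,2],c[2]
E
python3 - <<'E'
from h import *
s=ctrl.state();print(s,ctrl.grasp_offset)
for n in('scene','top'):
    d=grab(n,n+'0');cv2.imwrite(f'pics/{n}0.png',d['image'][:,:,::-1]);print(n,d['mtx'].round(1).tolist(),d['k1'],d['extrinsics'].round(3).tolist())
E
```

```text
{'t': 0.0, 'joint_pos': array([ 1.22157542e+00,  3.53663012e-01,  1.63411899e+00, -1.51482015e-05,
        1.15519666e+00, -2.41129127e-03]), 'qvel': array([-4.76717311e-04,  1.39279124e-04,  1.47057625e-04, -3.64651335e-04,
       -2.80420259e-04,  4.97542076e-05]), 'joint_efforts': array([ 4.77775520e-04, -6.05244541e+01, -3.42063081e+01,  1.42502613e-04,
        9.58588847e-03,  3.98285181e-06]), 'tool_pos': array([0.21228826, 0.5873459 , 0.23055888]), 'eef_rot': array([ 0.57905324,  0.40583568, -0.4066336 , -0.5784841 ]), 'ft_force': array([-0.51639899,  0.05372436, -0.56327884]), 'ft_torque': array([-0.0059474 ,  0.04104938, -0.05628779]), 'finger_gap': 0.9991799795608045} 0.0187
scene [[506.6, 0.0, 321.4], [0.0, 506.6, 243.0], [0.0, 0.0, 1.0]] -0.04338756917925078 [[-0.853, 0.379, -0.359, 1.126], [0.522, 0.618, -0.588, 0.828], [-0.001, -0.689, -0.725, 1.198], [0.0, 0.0, 0.0, 1.0]]
top [[441.6, 0.0, 325.3], [0.0, 441.6, 242.1], [0.0, 0.0, 1.0]] -0.10532817568679807 [[0.015, -0.979, 0.201, 0.444], [-1.0, -0.015, 0.0, 0.043], [0.003, -0.201, -0.98, 1.078], [0.0, 0.0, 0.0, 1.0]]
```

View pics/scene0.png

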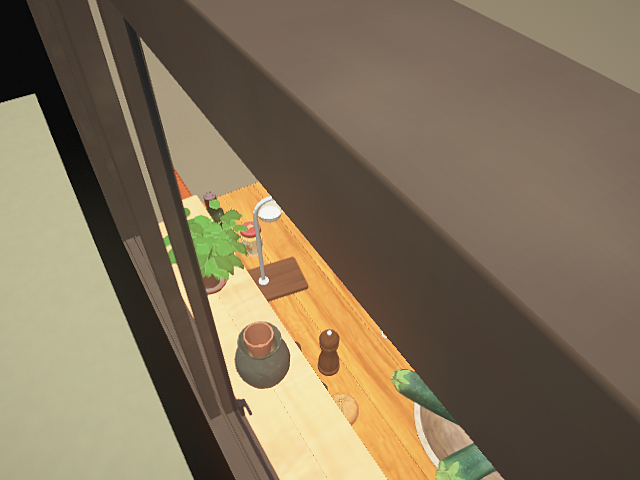

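View pics/top0.png

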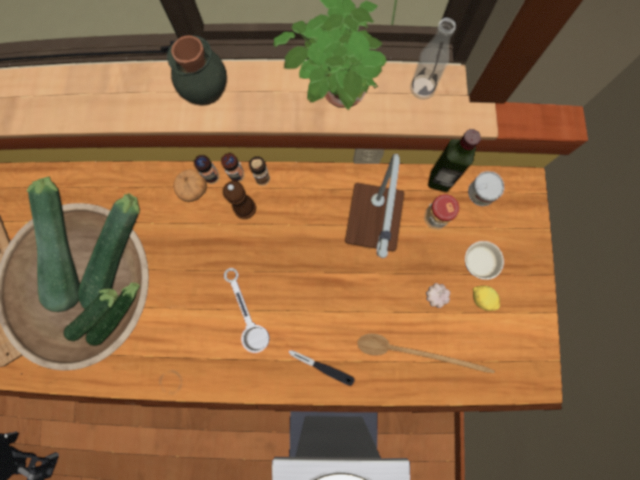

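The top view shows the cup (bowl at 255,338; ring at 232,275), the stand (foot around 376,215; bar from 395,158 to the ball at 383,253), mill (238,198), jar (443,208) and garlic (438,295). The scene camera sees the stand only in part.

```bash
python3 - <<'E'
from h import *
d=pickle.load(open('pics/top0.pkl','rb'));im=d['image'][:,:,::-1]
a=cv2.resize(im[255:365,205:295],None,fx=4.4,fy=4.4,interpolation=cv2.INTER_CUBIC)
b=cv2.resize(im[145:265,335:415],None,fx=4.4,fy=4.4,interpolation=cv2.INTER_CUBIC)
o=np.zeros((600,800,3),np.uint8);o[:a.shape[0],:a.shape[1]]=a;o[:b.shape[0],420:420+b.shape[1]]=b[:,:380];cv2.imwrite('pics/c1.png',o)
print('bowl',px2w(d,255,338,plane=.046),'ring',px2w(d,232,275,plane=.041))
print('post foot',px2w(d,377,200,plane=.022))
for u,v in((395,160),(392,190),(388,215),(385,240),(383,252)):print(u,v,d['z_map'][v,u],px2w(d,u,v,plane=.336),px2w(d,u,v))
for n,u,v,z in(('mill',234,188,.165),('jar',445,205,.1),('garlic',438,295,.03)):print(n,px2w(d,u,v,plane=z))
e=pickle.load(open('pics/scene0.pkl','rb'))
for u,v in((263,282),(258,220),(270,212),(330,335)):print('scene',u,v,px2w(e,u,v))
s=e['image'][170:320,170:320,::-1];cv2.imwrite('pics/c2.png',cv2.resize(s,None,fx=4,fy=4,interpolation=cv2.INTER_CUBIC))
E
```

```text
bowl [0.42797625 0.20168108 0.046     ] ring [0.57362759 0.26345    0.041     ]
post foot [ 0.76986239 -0.08434333  0.022     ]
395 160 0.78664887 [ 0.74854708 -0.07984464  0.336     ] [ 0.74785799 -0.07956671  0.3376771 ]
392 190 0.7732512 [ 0.69178993 -0.07324868  0.336     ] [ 0.69059077 -0.07268628  0.33958589]
388 215 0.7624646 [ 0.64593225 -0.06538027  0.336     ] [ 0.64453285 -0.06462963  0.34113298]
385 240 0.75376874 [ 0.6013024  -0.05951754  0.336     ] [ 0.60025862 -0.05883803  0.34091188]
383 252 0.7457106 [ 0.58024978 -0.05581629  0.336     ] [ 0.57864824 -0.05465646  0.34469754]
mill [0.74848704 0.24382842 0.165     ]
jar [ 0.73674316 -0.23362443  0.1       ]
garlic [ 0.5340928  -0.22761872  0.03      ]
scene 263 282 [ 0.77999611 -0.07245102  0.03324628]
scene 258 220 [ 0.65950708 -0.35458872 -0.00407839]
scene 270 212 [ 0.61061209 -0.35790879  0.00683065]
scene 330 335 [0.75440684 0.25709343 0.1596155 ]
```

View pics/c1.png

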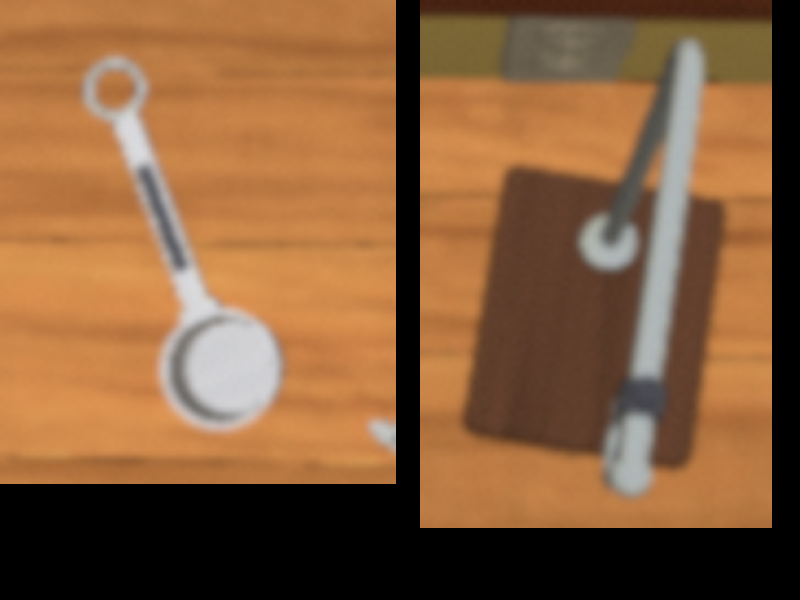

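View pics/c2.png

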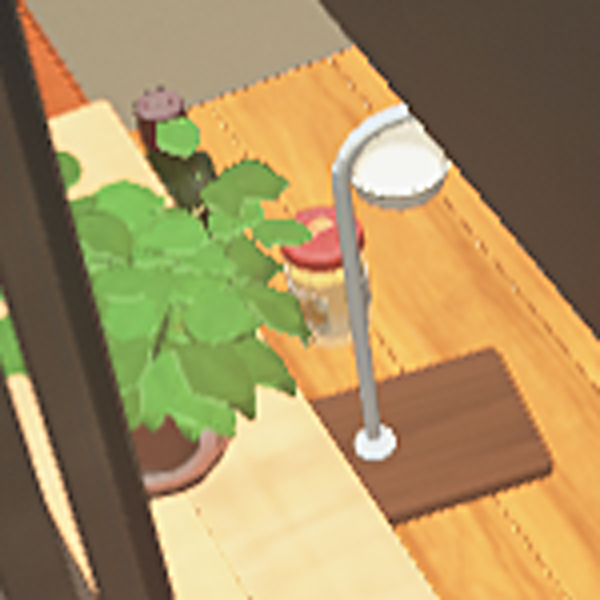

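The collar shows at about (385,235) in the top view and the ball end at (383,253). Their distance from the post foot matches the given layout. Next I refine the numbers.

```bash
python3 - <<'E'
from h import *
d=pickle.load(open('pics/top0.pkl','rb'));Z=d['z_map']
pts=[]
for v in range(165,232,3):
    us=[u for u in range(370,405) if 0<Z[v,u]<Z[v,360]-.1 and Z[v,u]<.82]
    if us:
        u=np.mean(us);pts.append(px2w(d,u,v,plane=.338))
pts=np.array(pts);m=np.polyfit(pts[:,0],pts[:,1],1);yaw=np.arctan(m[0]);print('bar yaw',yaw,'resid',np.std(pts[:,1]-np.polyval(m,pts[:,0])),len(pts))
c=lambda x,y:(335+(x-420)/4.4-.4,145+y/4.4-.4)
for n,p,z in(('ball',(630,474),.338),('collar',(640,398),.340),('post',(608,241),.024)):print(n,px2w(d,*c(*p),plane=z))
for p in((512,170),(468,430),(690,465),(722,203)):print('foot',px2w(d,*c(*p),plane=.022))
B=px2w(d,205+221/4.4-.4,255+368/4.4-.4,plane=.046);R=px2w(d,205+115/4.4-.4,255+90/4.4-.4,plane=.043)
v=(R-B)[:2];a=np.arctan2(v[1],v[0]);print('B',B,'R',R,'yaw',a,np.hypot(*v))
e=np.r_[np.cos(a),np.sin(a)];print('grip from bowl',B[:2]+.06*e,'from ring',R[:2]-.1*e)
print([(v,round(float(np.nanmin(np.where(Z[v,370:400]>0,Z[v,370:400],9))),3)) for v in range(225,262,3)])
E
```

```text
bar yaw -0.14768323816916692 resid 0.0006158761017553016 22
ball [ 0.57929695 -0.05439034  0.338     ]
collar [ 0.60911911 -0.05838812  0.34      ]
post [ 0.77089195 -0.08493939  0.024     ]
foot [ 0.81298397 -0.03062345  0.022     ]
foot [ 0.66074614 -0.00613962  0.022     ]
foot [ 0.64278711 -0.12951279  0.022     ]
foot [ 0.79541262 -0.15088413  0.022     ]
B [0.42743105 0.20205931 0.046     ] R [0.5731916  0.26603776 0.043     ] yaw 0.413608790030622 0.15918348151775488
grip from bowl [0.48237163 0.22617429] from ring [0.48162397 0.22584612]
[(225, 0.758), (228, 0.758), (231, 0.742), (234, 0.741), (237, 0.742), (240, 0.753), (243, 0.751), (246, 0.751), (249, 0.75), (252, 0.746), (255, 0.746), (258, 0.754), (261, 1.089)]
```

Emit:
{"name": "step_arm", "arguments": {
  "steps": [
    [1,0,0,0,-0.1387],
    [1,0,0,0,-0.1387],
    [1,0,0,0,-0.1387],
    [1,0,0,0,-0.1387],
    [1,0,0,0,-0.1387],
    [1,0,0,0,-0.1387],
    [1,0,0,0,-0.1387],
    [1,0,0,0,0]
  ]
}}

```text
t: 0.77
tool_pos: [0.2123, 0.5875, 0.2309]
eef_rot: [-0.385, -0.593, 0.594, 0.385]
ft_force: [0.5, -0.2, -0.0]
finger_gap: 0.998
```

Emit:
{"name": "step_arm", "arguments": {
  "steps": [
    [1,-0.533,0,-0.1234,0],
    [1,-0.533,0,-0.1234,0],
    [1,-0.533,0,-0.1234,0],
    [1,-0.533,0,-0.1234,0],
    [1,-0.533,0,-0.1234,0],
    [1,-0.533,0,-0.1234,0],
    [1,-0.533,0,-0.1234,0],
    [1,-0.533,0,-0.1234,0],
    [1,-0.533,0,-0.1234,0],
    [1,-0.533,0,-0.1234,0],
    [1,-0.533,0,-0.1234,0],
    [1,0,0,0,0]
  ]
}}

```text
t: 1.77
tool_pos: [0.4866, 0.2216, 0.2313]
eef_rot: [-0.389, -0.591, 0.591, 0.388]
ft_force: [-0.2, -0.1, 0.1]
finger_gap: 1.001
```

```bash
cat >> h.py <<'E'
from scipy.spatial.transform import Rotation as Ro
E=np.array([np.cos(-.15),np.sin(-.15)]);PIN=np.array([.6075,-.059,.320])
def rep(tgt=None):
    s=ctrl.state();R=Ro.from_quat(s['eef_rot']).as_matrix();p=s['tool_pos']
    print('t',round(s['t'],2),'tcp',p.round(4),'xhead',np.arctan2(R[1,0],R[0,0]).round(4),'down',R[:,1].round(3),'F',s['ft_force'].round(2),'T',s['ft_torque'].round(3),'gap',round(s['finger_gap'],3),'q',s['joint_pos'].round(2))
    if tgt is not None: print('move units',(R.T@(np.array(tgt)-p)/.075).round(3))
    return s
E
python3 - <<'E'
from h import *
rep([.482,.226,.021])
E
```

```text
t 1.77 tcp [0.4866 0.2216 0.2313] xhead 1.9786 down [ 0.002 -0.002 -1.   ] F [-0.19 -0.08  0.06] T [-0.024  0.014  0.043] gap 1.001 q [ 0.43  0.21  1.83 -0.    1.1  -1.55]
move units [0.085 2.804 0.036]
```

Emit:
{"name": "step_arm", "arguments": {
  "steps": [
    [1,0.085,0.3,0.036,0],
    [1,0,0.4,0,0],
    [1,0,0.5,0,0],
    [1,0,0.5,0,0],
    [1,0,0.5,0,0],
    [1,0,0.4,0,0],
    [1,0,0.2,0,0],
    [1,0,0,0,0],
    [1,0,0,0,0]
  ]
}}

```text
t: 2.52
tool_pos: [0.4775, 0.2313, 0.0207]
eef_rot: [-0.386, -0.591, 0.593, 0.387]
ft_force: [-0.1, -0.0, -0.9]
finger_gap: 1.0
```

```bash
python3 - <<'E'
from h import *
rep([.482,.226,.021])
d=grab('top','top1');im=d['image'][:,:,::-1]
cv2.imwrite('pics/c3.png',cv2.resize(im[225:375,165:315],None,fx=4,fy=4,interpolation=cv2.INTER_CUBIC))
E
```

```text
t 2.52 tcp [0.4775 0.2313 0.0207] xhead 1.9844 down [-0.002 -0.001 -1.   ] F [-0.08 -0.05 -0.88] T [-0.005 -0.009 -0.018] gap 1.0 q [ 0.45  0.51  1.98  0.    0.66 -1.54]
move units [-0.089 -0.004 -0.027]
```

View pics/c3.png

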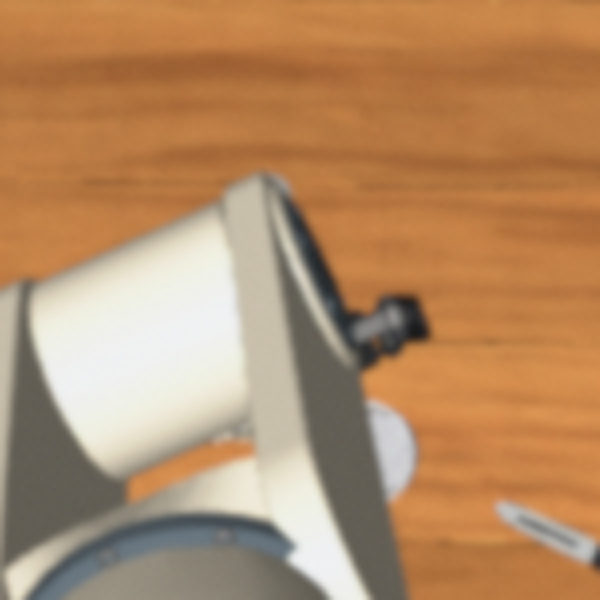

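The crop shows the wrist hiding the cup, with one finger at (400,320) and the bowl edge at (390,450). The tool is 7 mm off along the jaw axis, so I correct that, close and lift.

Emit:
{"name": "step_arm", "arguments": {
  "steps": [
    [1,-0.089,0,-0.027,0],
    [1,0,0,0,0],
    [1,0,0,0,0],
    [-1,0,0,0,0],
    [-1,0,0,0,0],
    [-1,0,0,0,0],
    [-1,0,0,0,0],
    [-1,0,0,0,0],
    [-1,0,0,0,0],
    [-1,0,0,0,0],
    [-1,0,0,0,0],
    [-1,0,0,0,0]
  ]
}}

```text
t: 3.57
tool_pos: [0.4826, 0.2261, 0.0213]
eef_rot: [-0.386, -0.592, 0.592, 0.386]
ft_force: [-0.5, 0.2, 1.6]
finger_gap: 0.152
```

```bash
python3 - <<'E'
from h import *
rep([.482,.226,.021])
E
```

```text
t 3.57 tcp [0.4826 0.2261 0.0213] xhead 1.9865 down [-0.  0. -1.] F [-0.53  0.15  1.58] T [ 0.067  0.108 -0.063] gap 0.152 q [ 0.44  0.51  1.97  0.    0.66 -1.55]
move units [0.002 0.004 0.008]
```

Emit:
{"name": "step_arm", "arguments": {
  "steps": [
    [-1,0,-0.1,0,0],
    [-1,0,-0.25,0,0],
    [-1,0,-0.35,0,0],
    [-1,0,-0.4,0,0],
    [-1,0,-0.45,0,0],
    [-1,0,-0.45,0,0],
    [-1,0,-0.45,0,0],
    [-1,0,-0.3,0,0],
    [-1,0,-0.15,0,0],
    [-1,0,0,0,0],
    [-1,0,0,0,0]
  ]
}}

```text
t: 4.48
tool_pos: [0.4823, 0.2259, 0.2383]
eef_rot: [-0.386, -0.592, 0.592, 0.386]
ft_force: [-0.0, 0.5, -1.7]
finger_gap: 0.146
```

Emit:
{"name": "step_arm", "arguments": {
  "steps": [
    [-1,0,0,0.15,0.06],
    [-1,0,0,0.2,0.12],
    [-1,0,0,0.2,0.12],
    [-1,0,0,0.2,0.12],
    [-1,0,0,0.1,0.12],
    [-1,0,0,0,0.12],
    [-1,0,0,0,0.058],
    [-1,0,0,0,0],
    [-1,0,0,0,0],
    [-1,0,0,0,0],
    [-1,0,0,0,0]
  ]
}}

```text
t: 5.4
tool_pos: [0.4215, 0.2086, 0.2381]
eef_rot: [-0.535, -0.461, 0.462, 0.535]
ft_force: [-0.0, 0.3, -1.4]
finger_gap: 0.152
```

```bash
python3 - <<'E'
from h import *
rep([.4345,-.0328,.245])
E
```

```text
t 5.4 tcp [0.4215 0.2086 0.2381] xhead 1.4238 down [-0.001 -0.001 -1.   ] F [-0.04  0.35 -1.36] T [ 0.001 -0.094  0.007] gap 0.152 q [ 0.46  0.1   1.94 -0.    1.1  -0.97]
move units [-3.158 -0.091 -0.643]
```

Emit:
{"name": "step_arm", "arguments": {
  "steps": [
    [-1,-0.2,0,-0.06,0],
    [-1,-0.38,-0.091,-0.08,0],
    [-1,-0.42,0,-0.08,0],
    [-1,-0.42,0,-0.08,0],
    [-1,-0.42,0,-0.08,0],
    [-1,-0.42,0,-0.08,0],
    [-1,-0.4,0,-0.08,0],
    [-1,-0.3,0,-0.06,0],
    [-1,-0.2,0,-0.043,0],
    [-1,0,0,0,0],
    [-1,0,0,0,0],
    [-1,0,0,0,0]
  ]
}}

```text
t: 6.4
tool_pos: [0.4343, -0.0323, 0.2455]
eef_rot: [-0.535, -0.462, 0.462, 0.536]
ft_force: [0.0, -0.4, -1.6]
finger_gap: 0.149
```

```bash
python3 - <<'E'
from h import *
rep([.4345,-.0328,.245])
d=grab('top','top2');im=d['image'][:,:,::-1]
a=cv2.resize(im[175:355,310:430],None,fx=3.3,fy=3.3,interpolation=cv2.INTER_CUBIC)
e=grab('scene','scene2');s=e['image'][:,:,::-1]
b=cv2.resize(s[170:320,220:320],None,fx=4,fy=4,interpolation=cv2.INTER_CUBIC)
o=np.zeros((600,800,3),np.uint8);o[:a.shape[0],:a.shape[1]]=a;o[:,400:]=b;cv2.imwrite('pics/c4.png',o)
E
```

```text
t 6.4 tcp [ 0.4343 -0.0323  0.2455] xhead 1.4226 down [-0.  0. -1.] F [ 0.   -0.43 -1.6 ] T [ 0.006 -0.067  0.001] gap 0.149 q [-0.08  0.03  2.    0.    1.11 -1.5 ]
move units [-0.007  0.006 -0.004]
```

View pics/c4.png

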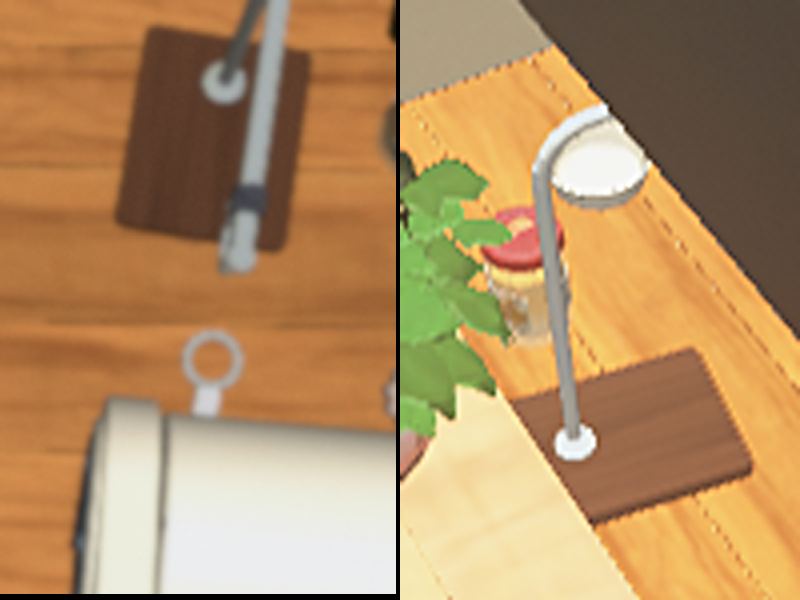

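The ring is at crop (213,362), clear of the wrist and heading for the hook. The hook shows below the ball at (228,265). I compute the ring's height and lateral error.

```bash
python3 - <<'E'
from h import *
d=pickle.load(open('pics/top2.pkl','rb'));Z=d['z_map']
c=lambda x,y:(310+x/3.3-.35,175+y/3.3-.35)
u,v=c(213,362)
pts=[]
for a in range(int(u)-14,int(u)+15):
    for b in range(int(v)-14,int(v)+24):
        if 0<Z[b,a]<.95:
            w=px2w(d,a,b); 
            if w[2]<.32: pts.append(w)
pts=np.array(pts);print(len(pts),np.median(pts,0))
r=(pts[:,:2]-PIN[:2])@E
for lo in np.arange(r.min(),r.max(),.008):
    q=pts[(r>=lo)&(r<lo+.008)]
    if len(q):print(round(lo+.004,3),len(q),np.median(q[:,2]).round(4),q[:,2].max().round(4))
for z in(.26,.27,.28):
    w=px2w(d,u,v,plane=z);q=w[:2]-PIN[:2];print(z,w,'along',q@E,'lat',q@[-E[1],E[0]])
    w=px2w(d,*c(213,336),plane=z);print('  frontwire',w,'along',(w[:2]-PIN[:2])@E)
t=ctrl.state()['tool_pos'][:2]-PIN[:2];print('tcp along',t@E,'lat',t@[-E[1],E[0]])
for x,y,z in((240,258,.336),(247,198,.35),(224,83,.024)):
    w=px2w(d,*c(x,y),plane=z);q=w[:2]-PIN[:2];print('stand',w,q@E,q@[-E[1],E[0]])
E
```

```text
184 [ 0.52340059 -0.04581394  0.26791063]
-0.102 34 0.2692 0.2721
-0.094 34 0.2697 0.2743
-0.086 36 0.2673 0.2716
-0.078 24 0.2675 0.2709
-0.07 26 0.2675 0.2706
-0.062 30 0.2661 0.27
0.26 [ 0.53283202 -0.04888806  0.26      ] along -0.07534064692222298 lat -0.0011598541545715726
  frontwire [ 0.54758112 -0.04897371  0.26      ] along -0.06074436814831965
0.27 [ 0.53174118 -0.04776308  0.27      ] along -0.07658735719164327 lat -0.00021051147449247486
  frontwire [ 0.54631002 -0.04784768  0.27      ] along -0.062169463018222015
0.28 [ 0.53065033 -0.04663809  0.28      ] along -0.07783406746106356 lat 0.0007388312055866108
  frontwire [ 0.54503893 -0.04672164  0.28      ] along -0.06359455788812438
tcp along -0.1752322205102623 lat 0.0009133450197875391
stand [ 0.57878725 -0.05473023  0.336     ] -0.029028399551349737 -6.895709518901522e-05
stand [ 0.60757599 -0.05684908  0.35      ] -0.0002462905286425699 0.0021381269232533134
stand [ 0.76978473 -0.08543054  0.024     ] 0.1644121795472258 -0.0018822311365851996
```

Emit:
{"name": "step_arm", "arguments": {
  "steps": [
    [-1,0,0,-0.1,0],
    [-1,0,0,-0.12,0],
    [-1,0,0,-0.12,0],
    [-1,0,0,-0.04,0],
    [-1,0,0,-0.04,0],
    [-1,0,0,-0.04,0],
    [-1,0,0,-0.04,0],
    [-1,0,0,-0.03,0],
    [-1,0,0,-0.03,0],
    [-1,0,0,-0.03,0],
    [-1,0,0,-0.03,0]
  ]
}}

```text
t: 7.42
tool_pos: [0.4805, -0.0397, 0.2456]
eef_rot: [-0.536, -0.462, 0.462, 0.536]
ft_force: [0.1, 0.5, -1.2]
finger_gap: 0.15
```

```bash
cat >> h.py <<'E'
def al():
    s=ctrl.state();t=s['tool_pos']-PIN;f=s['ft_force']
    print('t',round(s['t'],2),'wire along mm',((t[:2]@E+.1145)*1e3).round(2),'lat',((t[:2]@[-E[1],E[0]])*1e3).round(2),'wire z rel pin',((t[2]+.0195)*1e3).round(2),'F along',(f[:2]@E).round(2),'lat',(f[:2]@[-E[1],E[0]]).round(2),'z',f[2].round(2),'T',s['ft_torque'].round(3),'gap',s['finger_gap'].round(3))
E
python3 -c "
from h import *
al()"
```

```text
Traceback (most recent call last):
  File "h.py", line 25, in al
    print('t',round(s['t'],2),'wire along mm',((t[:2]@E+.1145)*1e3).round(2),'lat',((t[:2]@[-E[1],E[0]])*1e3).round(2),'wire z rel pin',((t[2]+.0195)*1e3).round(2),'F along',(f[:2]@E).round(2),'lat',(f[:2]@[-E[1],E[0]]).round(2),'z',f[2].round(2),'T',s['ft_torque'].round(3),'gap',s['finger_gap'].round(3))
                                                                                                                                                                                                                                                                                         ^^^^^^^^^^^^^^^^^^^^^
AttributeError: 'float' object has no attribute 'round'
```

Emit:
{"name": "step_arm", "arguments": {
  "steps": [
    [-1,0,0,-0.0133,0],
    [-1,0,0,-0.0133,0],
    [-1,0,0,0,0],
    [-1,0,0,0,0],
    [-1,0,0,0,0]
  ]
}}

```text
t: 7.83
tool_pos: [0.4823, -0.0399, 0.2456]
eef_rot: [-0.536, -0.462, 0.462, 0.536]
ft_force: [0.6, -0.3, -1.3]
finger_gap: 0.148
```

```bash
sed -i "s/s\['finger_gap'\].round(3)/round(s['finger_gap'],3)/" h.py; python3 -c "
from h import *
al()"
```

```text
t 7.83 wire along mm -12.16 lat 0.18 wire z rel pin -54.89 F along 0.61 lat -0.17 z -1.28 T [-0.028 -0.021  0.019] gap 0.148
```

Emit:
{"name": "step_arm", "arguments": {
  "steps": [
    [-1,0,0,-0.0133,0],
    [-1,0,0,0,0],
    [-1,0,0,0,0]
  ]
}}

```text
t: 8.08
tool_pos: [0.4834, -0.0401, 0.2456]
eef_rot: [0.536, 0.462, -0.462, -0.536]
ft_force: [0.0, -0.2, -1.2]
finger_gap: 0.147
```

Emit:
{"name": "step_arm", "arguments": {
  "steps": [
    [-1,0,0,-0.0133,0],
    [-1,0,0,0,0],
    [-1,0,0,0,0]
  ]
}}

```text
t: 8.33
tool_pos: [0.4844, -0.0402, 0.2456]
eef_rot: [0.536, 0.462, -0.462, -0.536]
ft_force: [-0.4, 0.6, -1.6]
finger_gap: 0.148
```

Emit:
{"name": "step_arm", "arguments": {
  "steps": [
    [-1,0,0,-0.0067,0],
    [-1,0,0,0,0],
    [-1,0,0,0,0]
  ]
}}

```text
t: 8.58
tool_pos: [0.4848, -0.0403, 0.2456]
eef_rot: [-0.536, -0.462, 0.462, 0.536]
ft_force: [-0.3, 1.0, -1.2]
finger_gap: 0.149
```

```bash
python3 -c "
from h import *
al()"
```

```text
t 8.58 wire along mm -9.57 lat 0.17 wire z rel pin -54.9 F along -0.46 lat 0.91 z -1.19 T [-0.001 -0.047  0.007] gap 0.149
```

Emit:
{"name": "step_arm", "arguments": {
  "steps": [
    [-1,0,0,-0.0067,0],
    [-1,0,0,0,0],
    [-1,0,0,0,0]
  ]
}}

```text
t: 8.83
tool_pos: [0.4853, -0.0404, 0.2456]
eef_rot: [-0.536, -0.462, 0.462, 0.536]
ft_force: [-0.4, 1.0, -0.5]
finger_gap: 0.149
```

Emit:
{"name": "step_arm", "arguments": {
  "steps": [
    [-1,0,0,-0.0067,0],
    [-1,0,0,0,0],
    [-1,0,0,0,0]
  ]
}}

```text
t: 9.08
tool_pos: [0.4859, -0.0404, 0.2456]
eef_rot: [0.536, 0.462, -0.462, -0.536]
ft_force: [-0.9, -0.2, -1.7]
finger_gap: 0.148
```

Emit:
{"name": "step_arm", "arguments": {
  "steps": [
    [-1,0,0,-0.0067,0],
    [-1,0,0,0,0],
    [-1,0,0,0,0]
  ]
}}

```text
t: 9.33
tool_pos: [0.4863, -0.0405, 0.2456]
eef_rot: [-0.536, -0.462, 0.462, 0.536]
ft_force: [0.0, 0.1, -1.4]
finger_gap: 0.149
```

```bash
python3 -c "
from h import *
al()"
```

```text
t 9.33 wire along mm -8.05 lat 0.16 wire z rel pin -54.89 F along -0.01 lat 0.13 z -1.4 T [ 0.029 -0.004  0.012] gap 0.149
```

```bash
python3 - <<'E'
from h import *
out=[]
for i in range(2):
    d=grab('top',f'top3{i}');im=d['image'][:,:,::-1]
    out.append(cv2.resize(im[215:290,355:405],None,fx=8,fy=8,interpolation=cv2.INTER_CUBIC))
cv2.imwrite('pics/c5.png',np.hstack(out)); al()
E
```

```text
t 9.43 wire along mm -8.07 lat 0.18 wire z rel pin -54.91 F along 0.48 lat 0.2 z -1.43 T [0.    0.003 0.006] gap 0.148
```

View pics/c5.png

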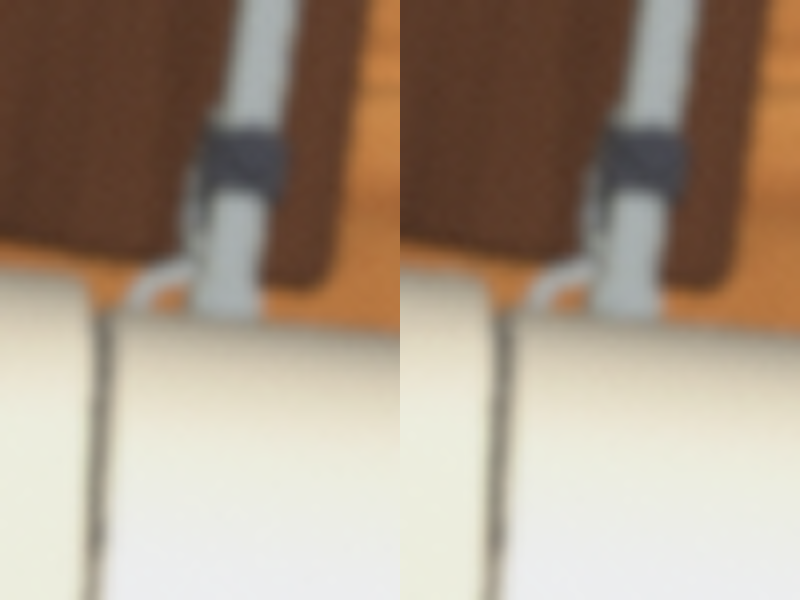

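The ring's front wire (185,262) is just reaching the hook (190,230), but there is no firm contact yet. I continue in small steps.

Emit:
{"name": "step_arm", "arguments": {
  "steps": [
    [-1,0,0,-0.0067,0],
    [-1,0,0,0,0],
    [-1,0,0,0,0]
  ]
}}

```text
t: 9.68
tool_pos: [0.4868, -0.0406, 0.2456]
eef_rot: [-0.536, -0.462, 0.462, 0.536]
ft_force: [-0.2, -0.1, -1.1]
finger_gap: 0.152
```

Emit:
{"name": "step_arm", "arguments": {
  "steps": [
    [-1,0,0,-0.0067,0],
    [-1,0,0,0,0],
    [-1,0,0,0,0]
  ]
}}

```text
t: 9.93
tool_pos: [0.4871, -0.0406, 0.2455]
eef_rot: [-0.535, -0.461, 0.462, 0.536]
ft_force: [-2.3, -0.3, -0.9]
finger_gap: 0.151
```

Emit:
{"name": "step_arm", "arguments": {
  "steps": [
    [-1,0,0,-0.0067,0],
    [-1,0,0,0,0],
    [-1,0,0,0,0]
  ]
}}

```text
t: 10.18
tool_pos: [0.4875, -0.0407, 0.2455]
eef_rot: [-0.535, -0.461, 0.462, 0.536]
ft_force: [-3.3, 1.7, -1.8]
finger_gap: 0.151
```

Emit:
{"name": "step_arm", "arguments": {
  "steps": [
    [-1,0,0,-0.0067,0],
    [-1,0,0,0,0],
    [-1,0,0,0,0]
  ]
}}

```text
t: 10.43
tool_pos: [0.4878, -0.0408, 0.2454]
eef_rot: [-0.535, -0.461, 0.462, 0.536]
ft_force: [-5.5, 0.2, -1.3]
finger_gap: 0.15
```

```bash
python3 -c "
from h import *
al()"
```

```text
t 10.43 wire along mm -6.55 lat 0.16 wire z rel pin -55.11 F along -5.45 lat -0.63 z -1.26 T [0.047 0.692 0.013] gap 0.15
```

Firm contact at about 5 N, with the hook on its stop. I back off to about 2 N, hold, then slide up.

Emit:
{"name": "step_arm", "arguments": {
  "steps": [
    [-1,0,0,0.009,0],
    [-1,0,0,0,0],
    [-1,0,0,0,0],
    [-1,0,0,0,0],
    [-1,0,0,0,0],
    [-1,0,0,0,0],
    [-1,0,0,0,0],
    [-1,0,0,0,0]
  ]
}}

```text
t: 11.1
tool_pos: [0.4876, -0.0407, 0.2456]
eef_rot: [-0.536, -0.462, 0.462, 0.536]
ft_force: [-4.5, 0.8, -1.4]
finger_gap: 0.149
```

Emit:
{"name": "step_arm", "arguments": {
  "steps": [
    [-1,0,-0.02,0,0],
    [-1,0,-0.02,0,0],
    [-1,0,-0.02,0,0],
    [-1,0,-0.02,0,0],
    [-1,0,0,0,0]
  ]
}}

```text
t: 11.52
tool_pos: [0.4888, -0.0409, 0.2524]
eef_rot: [0.536, 0.462, -0.461, -0.535]
ft_force: [-0.5, -0.3, -0.2]
finger_gap: 0.146
```

```bash
python3 -c "
from h import *
al()"
```

```text
t 11.52 wire along mm -5.57 lat 0.2 wire z rel pin -48.07 F along -0.42 lat -0.39 z -0.16 T [-0.045 -0.112 -0.004] gap 0.146
```

Emit:
{"name": "step_arm", "arguments": {
  "steps": [
    [-1,0,-0.03,0,0],
    [-1,0,-0.03,0,0],
    [-1,0,-0.034,0,0],
    [-1,0,0,0,0],
    [-1,0,0,0,0]
  ]
}}

```text
t: 11.93
tool_pos: [0.488, -0.0408, 0.259]
eef_rot: [0.536, 0.462, -0.461, -0.535]
ft_force: [-0.9, 1.4, -1.5]
finger_gap: 0.149
```

```bash
python3 -c "
from h import *
al()"
```

```text
t 11.93 wire along mm -6.36 lat 0.17 wire z rel pin -41.49 F along -1.07 lat 1.21 z -1.49 T [ 0.006 -0.129 -0.002] gap 0.149
```

Emit:
{"name": "step_arm", "arguments": {
  "steps": [
    [-1,0,0,-0.027,0],
    [-1,0,0,-0.027,0],
    [-1,0,0,0,0],
    [-1,0,0,0,0]
  ]
}}

```text
t: 12.27
tool_pos: [0.4918, -0.0413, 0.2585]
eef_rot: [-0.536, -0.462, 0.462, 0.536]
ft_force: [-1.1, 0.3, -1.8]
finger_gap: 0.15
```

```bash
python3 -c "
from h import *
al()"
```

```text
t 12.27 wire along mm -2.58 lat 0.17 wire z rel pin -41.97 F along -1.14 lat 0.18 z -1.8 T [-0.004 -0.025  0.021] gap 0.15
```

Emit:
{"name": "step_arm", "arguments": {
  "steps": [
    [-1,0,-0.01,-0.03,0],
    [-1,0,0,-0.03,0],
    [-1,0,0,0,0],
    [-1,0,0,0,0]
  ]
}}

```text
t: 12.6
tool_pos: [0.4957, -0.0419, 0.2591]
eef_rot: [-0.535, -0.461, 0.462, 0.536]
ft_force: [-2.0, 0.7, -1.5]
finger_gap: 0.146
```

```bash
python3 -c "
from h import *
al()"
```

```text
t 12.6 wire along mm 1.44 lat 0.18 wire z rel pin -41.38 F along -2.04 lat 0.45 z -1.52 T [ 0.079  0.345 -0.029] gap 0.146
```

Emit:
{"name": "step_arm", "arguments": {
  "steps": [
    [-1,0,0,-0.03,0],
    [-1,0,0,-0.03,0],
    [-1,0,0,0,0],
    [-1,0,0,0,0]
  ]
}}

```text
t: 12.93
tool_pos: [0.5005, -0.0427, 0.2592]
eef_rot: [-0.535, -0.461, 0.462, 0.536]
ft_force: [-3.2, 0.3, -2.5]
finger_gap: 0.151
```

```bash
python3 -c "
from h import *
al()"
```

```text
t 12.93 wire along mm 6.22 lat 0.16 wire z rel pin -41.28 F along -3.24 lat -0.15 z -2.53 T [ 0.036  0.532 -0.026] gap 0.151
```

The force is rising to about 3 N as the keeper opens. 5 mm more.

Emit:
{"name": "step_arm", "arguments": {
  "steps": [
    [-1,0,0,-0.025,0],
    [-1,0,0,-0.025,0],
    [-1,0,0,-0.015,0],
    [-1,0,0,0,0],
    [-1,0,0,0,0]
  ]
}}

```text
t: 13.35
tool_pos: [0.5054, -0.0434, 0.2594]
eef_rot: [-0.536, -0.462, 0.462, 0.536]
ft_force: [-4.0, 0.1, -1.3]
finger_gap: 0.153
```

```bash
python3 -c "
from h import *
al()"
```

```text
t 13.35 wire along mm 11.19 lat 0.21 wire z rel pin -41.11 F along -3.95 lat -0.5 z -1.26 T [ 0.02   0.627 -0.065] gap 0.153
```

Emit:
{"name": "step_arm", "arguments": {
  "steps": [
    [-1,0,0.03,0,0],
    [-1,0,0.04,0,0],
    [-1,0,0.04,0,0],
    [-1,0,0,0,0],
    [-1,0,0,0,0]
  ]
}}

```text
t: 13.77
tool_pos: [0.5054, -0.0434, 0.2509]
eef_rot: [-0.536, -0.462, 0.462, 0.536]
ft_force: [-2.0, 0.3, -1.0]
finger_gap: 0.15
```

```bash
python3 -c "
from h import *
al()"
```

```text
t 13.77 wire along mm 11.18 lat 0.2 wire z rel pin -49.61 F along -2.07 lat -0.0 z -1.02 T [0.083 0.469 0.058] gap 0.15
```

Lowering further towards 62–64 mm below the pin, watching for the bow's floor.

Emit:
{"name": "step_arm", "arguments": {
  "steps": [
    [-1,0,0.04,0,0],
    [-1,0,0.04,0,0],
    [-1,0,0.02,0,0],
    [-1,0,0,0,0],
    [-1,0,0,0,0]
  ]
}}

```text
t: 14.18
tool_pos: [0.5058, -0.0434, 0.2437]
eef_rot: [0.536, 0.462, -0.461, -0.535]
ft_force: [0.1, 0.2, -1.3]
finger_gap: 0.153
```

```bash
python3 -c "
from h import *
al()"
```

```text
t 14.18 wire along mm 11.64 lat 0.21 wire z rel pin -56.76 F along 0.07 lat 0.18 z -1.31 T [-0.041 -0.045  0.002] gap 0.153
```

Emit:
{"name": "step_arm", "arguments": {
  "steps": [
    [-1,0,0.02,0,0],
    [-1,0,0.02,0,0],
    [-1,0,0,0,0],
    [-1,0,0,0,0]
  ]
}}

```text
t: 14.52
tool_pos: [0.5054, -0.0434, 0.2406]
eef_rot: [-0.536, -0.462, 0.462, 0.536]
ft_force: [-0.2, -0.0, -1.9]
finger_gap: 0.151
```

```bash
python3 -c "
from h import *
al()"
```

```text
t 14.52 wire along mm 11.2 lat 0.19 wire z rel pin -59.9 F along -0.22 lat -0.06 z -1.89 T [ 0.018 -0.072 -0.013] gap 0.151
```

Emit:
{"name": "step_arm", "arguments": {
  "steps": [
    [-1,0,0.02,0,0],
    [-1,0,0.02,0,0],
    [-1,0,0,0,0],
    [-1,0,0,0,0]
  ]
}}

```text
t: 14.85
tool_pos: [0.5053, -0.0433, 0.2375]
eef_rot: [-0.536, -0.462, 0.462, 0.536]
ft_force: [-0.1, -0.6, -1.7]
finger_gap: 0.149
```

```bash
python3 -c "
from h import *
al()"
```

```text
t 14.85 wire along mm 11.11 lat 0.21 wire z rel pin -62.97 F along -0.01 lat -0.59 z -1.7 T [ 0.022 -0.036  0.002] gap 0.149
```

Emit:
{"name": "step_arm", "arguments": {
  "steps": [
    [-1,0,0.015,0,0],
    [-1,0,0,0,0],
    [-1,0,0,0,0]
  ]
}}

```text
t: 15.1
tool_pos: [0.5054, -0.0434, 0.2366]
eef_rot: [0.536, 0.462, -0.462, -0.536]
ft_force: [-1.1, -0.0, -0.6]
finger_gap: 0.148
```

```bash
python3 -c "
from h import *
al()"
```

```text
t 15.1 wire along mm 11.26 lat 0.21 wire z rel pin -63.93 F along -1.05 lat -0.17 z -0.57 T [-0.002 -0.144 -0.01 ] gap 0.148
```

Emit:
{"name": "step_arm", "arguments": {
  "steps": [
    [-1,0,0.0133,0,0],
    [-1,0,0,0,0],
    [-1,0,0,0,0]
  ]
}}

```text
t: 15.35
tool_pos: [0.5054, -0.0434, 0.2356]
eef_rot: [0.536, 0.462, -0.462, -0.536]
ft_force: [-0.0, -0.8, -0.8]
finger_gap: 0.149
```

```bash
python3 -c "
from h import *
al()"
```

```text
t 15.35 wire along mm 11.22 lat 0.2 wire z rel pin -64.95 F along 0.1 lat -0.76 z -0.79 T [-0.074 -0.092  0.029] gap 0.149
```

Emit:
{"name": "step_arm", "arguments": {
  "steps": [
    [-1,0,0.0133,0,0],
    [-1,0,0,0,0],
    [-1,0,0,0,0]
  ]
}}

```text
t: 15.6
tool_pos: [0.5053, -0.0433, 0.2345]
eef_rot: [-0.536, -0.462, 0.462, 0.536]
ft_force: [-0.4, 0.4, -0.2]
finger_gap: 0.152
```

```bash
python3 -c "
from h import *
al()"
```

```text
t 15.6 wire along mm 11.11 lat 0.22 wire z rel pin -66.05 F along -0.44 lat 0.33 z -0.23 T [ 0.016 -0.144 -0.003] gap 0.152
```

Emit:
{"name": "step_arm", "arguments": {
  "steps": [
    [-1,0,0.0133,0,0],
    [-1,0,0,0,0],
    [-1,0,0,0,0]
  ]
}}

```text
t: 15.85
tool_pos: [0.5053, -0.0434, 0.2334]
eef_rot: [-0.536, -0.462, 0.462, 0.536]
ft_force: [-0.2, -0.2, -0.7]
finger_gap: 0.15
```

Emit:
{"name": "step_arm", "arguments": {
  "steps": [
    [-1,0,0.0133,0,0],
    [-1,0,0,0,0],
    [-1,0,0,0,0]
  ]
}}

```text
t: 16.1
tool_pos: [0.5054, -0.0434, 0.2325]
eef_rot: [0.536, 0.462, -0.462, -0.536]
ft_force: [-1.2, 0.1, 0.0]
finger_gap: 0.148
```

Emit:
{"name": "step_arm", "arguments": {
  "steps": [
    [-1,0,0.0133,0,0],
    [-1,0,0,0,0],
    [-1,0,0,0,0]
  ]
}}

```text
t: 16.35
tool_pos: [0.5055, -0.0434, 0.2316]
eef_rot: [0.536, 0.462, -0.462, -0.536]
ft_force: [-0.7, 0.2, 1.4]
finger_gap: 0.149
```

```bash
python3 -c "
from h import *
al()"
```

```text
t 16.35 wire along mm 11.31 lat 0.19 wire z rel pin -68.87 F along -0.73 lat 0.14 z 1.37 T [-0.068 -0.24   0.023] gap 0.149
```

Emit:
{"name": "step_arm", "arguments": {
  "steps": [
    [-1,0,0.0133,0,0],
    [-1,0,0,0,0],
    [-1,0,0,0,0]
  ]
}}

```text
t: 16.6
tool_pos: [0.5055, -0.0434, 0.2307]
eef_rot: [0.536, 0.462, -0.462, -0.536]
ft_force: [-1.9, -0.5, 1.7]
finger_gap: 0.149
```

Emit:
{"name": "step_arm", "arguments": {
  "steps": [
    [-1,0,0.0133,0,0],
    [-1,0,0,0,0],
    [-1,0,0,0,0]
  ]
}}

```text
t: 16.85
tool_pos: [0.5055, -0.0434, 0.2296]
eef_rot: [0.536, 0.462, -0.462, -0.536]
ft_force: [-0.6, -0.3, 3.0]
finger_gap: 0.15
```

```bash
python3 - <<'E'
from h import *
al()
d=grab('top','top4');im=d['image'][:,:,::-1]
a=cv2.resize(im[200:300,345:415],None,fx=6,fy=6,interpolation=cv2.INTER_CUBIC)
cv2.imwrite('pics/c6.png',a)
E
```

```text
t 16.85 wire along mm 11.33 lat 0.22 wire z rel pin -70.86 F along -0.54 lat -0.35 z 3.02 T [-0.094 -0.447  0.   ] gap 0.15
```

View pics/c6.png

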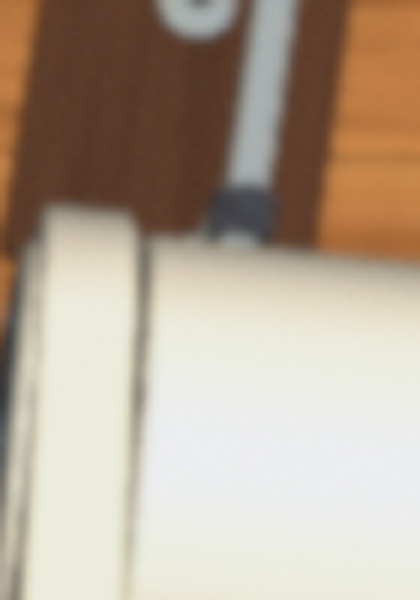

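The wrist now hides the hook from above, and only the collar at (243,210) shows. I check the wrist's clearance from the bar, then ease the grip so that the handle can pivot.

```bash
python3 - <<'E'
from h import *
d=pickle.load(open('pics/top4.pkl','rb'))
for u,v in((375,242),(375,250),(375,260),(375,275),(360,242),(360,260),(395,245),(395,260)):
    w=px2w(d,u,v);q=w[:2]-PIN[:2];print(u,v,w.round(3),'along',(q@E).round(3),'lat',(q@[-E[1],E[0]]).round(3))
E
```

```text
375 242 [ 0.544 -0.012  0.596] along -0.07 lat 0.037
375 250 [ 0.532 -0.011  0.607] along -0.081 lat 0.036
375 260 [ 0.52  -0.01   0.614] along -0.094 lat 0.035
375 275 [ 0.504 -0.01   0.617] along -0.11 lat 0.033
360 242 [0.541 0.005 0.606] along -0.075 lat 0.054
360 260 [0.519 0.006 0.618] along -0.097 lat 0.051
395 245 [ 0.54  -0.035  0.597] along -0.07 lat 0.014
395 260 [ 0.521 -0.032  0.613] along -0.09 lat 0.014
```

Emit:
{"name": "step_arm", "arguments": {
  "steps": [
    [-0.74,0,0,0,0],
    [-0.74,0,0,0,0],
    [-0.74,0,0,0,0]
  ]
}}

```text
t: 17.15
tool_pos: [0.5054, -0.0434, 0.2296]
eef_rot: [0.536, 0.462, -0.462, -0.536]
ft_force: [-0.6, 0.5, 3.5]
finger_gap: 0.149
```

```bash
python3 -c "
from h import *
al()"
```

```text
t 17.15 wire along mm 11.25 lat 0.2 wire z rel pin -70.88 F along -0.69 lat 0.38 z 3.48 T [-0.127 -0.5    0.05 ] gap 0.149
```

Emit:
{"name": "step_arm", "arguments": {
  "steps": [
    [-0.72,0,0,0,0],
    [-0.72,0,0,0,0]
  ]
}}

```text
t: 17.32
tool_pos: [0.5054, -0.0434, 0.2296]
eef_rot: [0.536, 0.462, -0.462, -0.536]
ft_force: [0.2, -0.4, 3.5]
finger_gap: 0.146
```

Emit:
{"name": "step_arm", "arguments": {
  "steps": [
    [-0.71,0,0,0,0],
    [-0.71,0,0,0,0]
  ]
}}

```text
t: 17.48
tool_pos: [0.5054, -0.0434, 0.2295]
eef_rot: [-0.536, -0.462, 0.462, 0.536]
ft_force: [-0.5, -0.1, 4.1]
finger_gap: 0.15
```

Emit:
{"name": "step_arm", "arguments": {
  "steps": [
    [-0.705,0,0,0,0],
    [-0.705,0,0,0,0]
  ]
}}

```text
t: 17.65
tool_pos: [0.5054, -0.0434, 0.2295]
eef_rot: [-0.536, -0.462, 0.462, 0.536]
ft_force: [0.1, 1.1, 2.8]
finger_gap: 0.144
```

```bash
python3 -c "
from h import *
al()"
```

```text
t 17.65 wire along mm 11.16 lat 0.19 wire z rel pin -70.96 F along -0.09 lat 1.14 z 2.77 T [-0.059 -0.475  0.013] gap 0.144
```

Emit:
{"name": "step_arm", "arguments": {
  "steps": [
    [-0.705,0,0.0133,0,0],
    [-0.705,0,0,0,0],
    [-0.705,0,0,0,0]
  ]
}}

```text
t: 17.9
tool_pos: [0.5053, -0.0434, 0.2284]
eef_rot: [-0.536, -0.462, 0.462, 0.536]
ft_force: [-0.4, -0.5, 3.9]
finger_gap: 0.147
```

Emit:
{"name": "step_arm", "arguments": {
  "steps": [
    [-0.705,0,0.0133,0,0],
    [-0.705,0,0,0,0],
    [-0.705,0,0,0,0]
  ]
}}

```text
t: 18.15
tool_pos: [0.5052, -0.0433, 0.2274]
eef_rot: [-0.536, -0.462, 0.462, 0.536]
ft_force: [-0.1, -0.5, 2.6]
finger_gap: 0.149
```

```bash
python3 -c "
from h import *
al()"
```

```text
t 18.15 wire along mm 11.03 lat 0.21 wire z rel pin -73.12 F along -0.02 lat -0.56 z 2.63 T [-0.085 -0.434 -0.011] gap 0.149
```

The force plateaus at about 4 N on the hook, so the handle is pivoting in the pads. I follow the arc.

Emit:
{"name": "step_arm", "arguments": {
  "steps": [
    [-0.705,0,0.02,-0.003,0],
    [-0.705,0,0.02,-0.003,0],
    [-0.705,0,0.02,-0.003,0],
    [-0.705,0,0.02,-0.003,0],
    [-0.705,0,0,0,0]
  ]
}}

```text
t: 18.57
tool_pos: [0.5061, -0.0435, 0.2211]
eef_rot: [-0.535, -0.461, 0.462, 0.536]
ft_force: [-1.5, 0.2, 2.7]
finger_gap: 0.145
```

```bash
python3 -c "
from h import *
al()"
```

```text
t 18.57 wire along mm 11.88 lat 0.18 wire z rel pin -79.38 F along -1.51 lat -0.04 z 2.73 T [-0.097 -0.333  0.04 ] gap 0.145
```

Emit:
{"name": "step_arm", "arguments": {
  "steps": [
    [-0.705,0,0.02,-0.004,0],
    [-0.705,0,0.02,-0.004,0],
    [-0.705,0,0.02,-0.004,0],
    [-0.705,0,0.02,-0.004,0],
    [-0.705,0,0.02,-0.004,0],
    [-0.705,0,0.02,-0.004,0],
    [-0.705,0,0,0,0]
  ]
}}

```text
t: 19.15
tool_pos: [0.5079, -0.0437, 0.2121]
eef_rot: [-0.535, -0.461, 0.462, 0.536]
ft_force: [-0.2, -1.5, 1.6]
finger_gap: 0.149
```

```bash
python3 -c "
from h import *
al()"
```

```text
t 19.15 wire along mm 13.72 lat 0.2 wire z rel pin -88.36 F along 0.08 lat -1.53 z 1.6 T [-0.032 -0.306 -0.034] gap 0.149
```

Emit:
{"name": "step_arm", "arguments": {
  "steps": [
    [-0.705,0,0.023,-0.005,0],
    [-0.705,0,0.023,-0.005,0],
    [-0.705,0,0.023,-0.005,0],
    [-0.705,0,0.023,-0.006,0],
    [-0.705,0,0.023,-0.006,0],
    [-0.705,0,0.023,-0.007,0],
    [-0.705,0,0.023,-0.007,0],
    [-0.705,0,0.023,-0.007,0],
    [-0.705,0,0.023,-0.008,0],
    [-0.705,0,0.023,-0.008,0],
    [-0.705,0,0,0,0]
  ]
}}

```text
t: 20.07
tool_pos: [0.5127, -0.0445, 0.1949]
eef_rot: [-0.536, -0.462, 0.462, 0.536]
ft_force: [-1.2, 0.0, 4.1]
finger_gap: 0.15
```

```bash
python3 -c "
from h import *
al()"
```

```text
t 20.07 wire along mm 18.61 lat 0.22 wire z rel pin -105.57 F along -1.22 lat -0.16 z 4.07 T [-0.121 -0.364  0.003] gap 0.15
```

Emit:
{"name": "step_arm", "arguments": {
  "steps": [
    [-0.705,0,0.024,-0.009,0],
    [-0.705,0,0.024,-0.0095,0],
    [-0.705,0,0.024,-0.01,0],
    [-0.705,0,0.024,-0.011,0],
    [-0.705,0,0.024,-0.011,0],
    [-0.705,0,0.024,-0.012,0],
    [-0.705,0,0,0,0]
  ]
}}

```text
t: 20.65
tool_pos: [0.5175, -0.0452, 0.1842]
eef_rot: [-0.536, -0.462, 0.462, 0.536]
ft_force: [-0.3, 0.6, 4.8]
finger_gap: 0.151
```

```bash
python3 -c "
from h import *
al()"
```

```text
t 20.65 wire along mm 23.47 lat 0.22 wire z rel pin -116.32 F along -0.34 lat 0.51 z 4.76 T [-0.099 -0.473  0.004] gap 0.151
```

Emit:
{"name": "step_arm", "arguments": {
  "steps": [
    [-0.705,0,0.024,-0.0125,0],
    [-0.705,0,0.024,-0.013,0],
    [-0.705,0,0.024,-0.0135,0],
    [-0.705,0,0.024,-0.014,0],
    [-0.705,0,0.024,-0.0145,0],
    [-0.705,0,0.024,-0.0155,0],
    [-0.705,0,0,0,0],
    [-0.705,0,0,0,0]
  ]
}}

```text
t: 21.32
tool_pos: [0.5235, -0.0461, 0.1736]
eef_rot: [-0.536, -0.462, 0.462, 0.536]
ft_force: [-0.8, -0.4, 3.3]
finger_gap: 0.152
```

```bash
python3 -c "
from h import *
al()"
```

```text
t 21.32 wire along mm 29.55 lat 0.23 wire z rel pin -126.95 F along -0.74 lat -0.5 z 3.29 T [-0.104 -0.405 -0.041] gap 0.152
```

θ is about 33°, with the body close to the ball. I release here and back away.

Emit:
{"name": "step_arm", "arguments": {
  "steps": [
    [0.3,0,0,0,0],
    [0.3,0,0,0,0],
    [0.3,0,0,0.2,0],
    [0.3,0,0,0.4,0],
    [0.3,0,0,0.4,0],
    [0.3,0,0,0.2,0]
  ]
}}

```text
t: 21.82
tool_pos: [0.4307, -0.0324, 0.1728]
eef_rot: [-0.535, -0.461, 0.463, 0.537]
ft_force: [0.7, -0.4, -0.4]
finger_gap: 0.654
```

```bash
python3 - <<'E'
from h import *
al();out=[]
for i in range(8):
    d=grab('top',f'top5{i}');im=d['image'][:,:,::-1]
    out.append(cv2.resize(im[190:300,335:415],None,fx=2.5,fy=2.5,interpolation=cv2.INTER_CUBIC))
cv2.imwrite('pics/c7.png',np.vstack([np.hstack(out[:4]),np.hstack(out[4:])])); al()
E
```

```text
t 21.82 wire along mm -64.34 lat -0.08 wire z rel pin -127.71 F along 0.73 lat -0.25 z -0.4 T [ 0.013 -0.029  0.03 ] gap 0.654
t 22.22 wire along mm -59.31 lat 0.11 wire z rel pin -126.74 F along 0.44 lat -0.84 z 0.78 T [ 0.006 -0.068 -0.035] gap 0.653
```

View pics/c7.png

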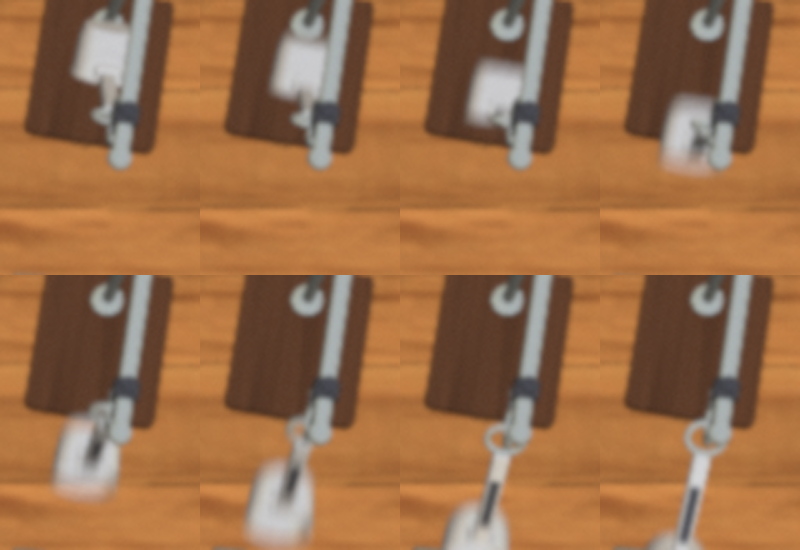

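The eight frames (50 ms apart) show the cup hooked by its ring and swinging freely under the bar. I will still it with the back of an open finger, so I retreat, turn 90°, and come in low.

Emit:
{"name": "step_arm", "arguments": {
  "steps": [
    [1,0,0,0.4,0],
    [1,0,0,0.4,0],
    [1,0,0.3,0,0.1],
    [1,0,0.3,0,0.154],
    [1,0,0.3,0,0.154],
    [1,0,0.3,0,0.154],
    [1,0,0.3,0,0.154],
    [1,0,0.24,0,0.154],
    [1,0,0.1,0,0.154],
    [1,0,0,0,0.154],
    [1,0,0,0,0.154],
    [1,0,0,0,0.154]
  ]
}}

```text
t: 23.22
tool_pos: [0.3758, -0.024, 0.0352]
eef_rot: [-0.702, -0.088, 0.088, 0.702]
ft_force: [0.4, 0.1, -0.1]
finger_gap: 0.998
```

Emit:
{"name": "step_arm", "arguments": {
  "steps": [
    [1,0,0,0,0.154],
    [1,0,0,0,0.154],
    [1,0,0,0,0.154],
    [1,0,0,0,0.05],
    [1,0,0,0,0],
    [1,0,0,0,0],
    [1,0,0,0,0]
  ]
}}

```text
t: 23.8
tool_pos: [0.3756, -0.024, 0.0356]
eef_rot: [-0.705, 0.051, -0.051, 0.705]
ft_force: [-0.4, -0.4, 0.2]
finger_gap: 1.001
```

```bash
python3 - <<'E'
from h import *
al();rep([*(PIN[:2]-.15*E),.035]);out=[]
for i in range(16):
    d=grab('top',f'top6{i:02d}');im=d['image'][:,:,::-1]
    Z=d['z_map'];q=[]
    if i%2==0: out.append(cv2.resize(im[190:340,335:415],None,fx=2,fy=2,interpolation=cv2.INTER_CUBIC)[:,:160])
cv2.imwrite('pics/c8.png',np.vstack([np.hstack(out[:4]),np.hstack(out[4:])])); al()
E
```

```text
t 23.8 wire along mm -120.03 lat -0.04 wire z rel pin -264.9 F along -0.28 lat -0.47 z 0.15 T [-0.031 -0.018 -0.012] gap 1.001
t 23.8 tcp [ 0.3756 -0.024   0.0356] xhead -0.1449 down [ 0. -0. -1.] F [-0.35 -0.42  0.15] T [-0.031 -0.018 -0.012] gap 1.001 q [-0.07  0.32  2.29 -0.    0.53  0.08]
move units [ 1.127  0.008 -0.005]
t 24.6 wire along mm -120.39 lat -0.04 wire z rel pin -264.79 F along 0.1 lat -0.86 z 0.17 T [-0.003  0.018 -0.016] gap 1.0
```

View pics/c8.png

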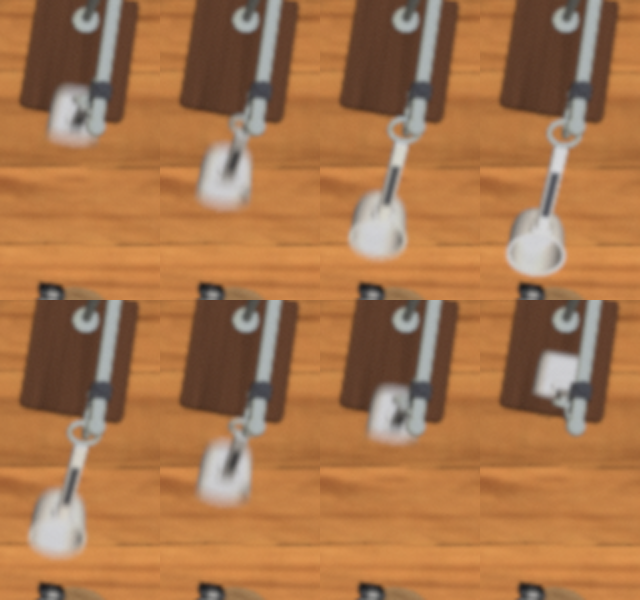

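The cup hangs in the hook's bow and swings between about 45° towards the robot and a little past plumb. The open finger is visible at (50,292). I advance it slowly so the bowl taps it at the ends of its swing.

Emit:
{"name": "step_arm", "arguments": {
  "steps": [
    [1,0.15,0,0,0],
    [1,0.2,0,0,0],
    [1,0.1,0,0,0],
    [1,0.05,0,0,0],
    [1,0.03,0,0,0],
    [1,0.03,0,0,0],
    [1,0.03,0,0,0],
    [1,0.03,0,0,0],
    [1,0.03,0,0,0],
    [1,0.03,0,0,0],
    [1,0.03,0,0,0],
    [1,0.03,0,0,0]
  ]
}}

```text
t: 25.6
tool_pos: [0.4303, -0.0321, 0.0357]
eef_rot: [0.705, -0.052, 0.052, -0.705]
ft_force: [1.0, 0.6, -0.2]
finger_gap: 0.999
```

Emit:
{"name": "step_arm", "arguments": {
  "steps": [
    [1,0.03,0,0,0],
    [1,0.03,0,0,0],
    [1,0.03,0,0,0],
    [1,0.03,0,0,0],
    [1,0.03,0,0,0],
    [1,0.03,0,0,0],
    [1,0.03,0,0,0],
    [1,0.03,0,0,0],
    [1,0.03,0,0,0],
    [1,0.03,0,0,0],
    [1,0.03,0,0,0],
    [1,0.03,0,0,0]
  ]
}}

```text
t: 26.6
tool_pos: [0.4571, -0.036, 0.0357]
eef_rot: [-0.705, 0.052, -0.052, 0.705]
ft_force: [0.3, 0.5, 0.0]
finger_gap: 1.0
```

```bash
cat >> h.py <<'E'
def bowl(n,tag):
    # extreme -x (towards robot) metal points above table near the swing plane
    for i in range(n):
        d=grab('top',f'{tag}{i:02d}');Z=d['z_map'];q=[]
        for v in range(236,330):
            for u in range(335,400):
                if 0<Z[v,u]<1.03:
                    w=px2w(d,u,v)
                    if .05<w[2]<.26:
                        a=(w[:2]-PIN[:2])@E;l=(w[:2]-PIN[:2])@[-E[1],E[0]]
                        if abs(l)<.028 and a>-.2:q.append((a,w[2]))
        q=np.array(q);c=ctrl.state()['t']
        if len(q):
            j=q[:,0]<np.percentile(q[:,0],8);print(round(c,2),len(q),'min along',q[:,0].min().round(3),'z there',np.median(q[j,1]).round(3),'mean',q[:,0].mean().round(3))
E
python3 - <<'E'
from h import *
al();bowl(10,'top7');al()
E
```

```text
t 26.6 wire along mm -37.66 lat 0.25 wire z rel pin -264.8 F along 0.25 lat 0.59 z 0.05 T [ 0.014  0.044 -0.027] gap 1.0
26.65 791 min along -0.088 z there 0.086 mean -0.047
26.7 703 min along -0.088 z there 0.116 mean -0.052
26.75 728 min along -0.088 z there 0.106 mean -0.052
26.8 782 min along -0.088 z there 0.098 mean -0.049
26.85 807 min along -0.088 z there 0.08 mean -0.042
26.9 766 min along -0.089 z there 0.092 mean -0.031
26.95 657 min along -0.089 z there 0.121 mean -0.019
27.0 525 min along -0.089 z there 0.142 mean -0.008
27.05 450 min along -0.089 z there 0.15 mean 0.001
27.1 410 min along -0.089 z there 0.149 mean 0.007
t 27.1 wire along mm -37.97 lat 0.24 wire z rel pin -264.8 F along -0.32 lat 0.0 z -0.28 T [-0.02   0.039  0.034] gap 0.996
```

Emit:
{"name": "step_arm", "arguments": {
  "steps": [
    [1,0.025,0,0,0],
    [1,0.025,0,0,0],
    [1,0.025,0,0,0],
    [1,0.025,0,0,0],
    [1,0.025,0,0,0],
    [1,0.025,0,0,0],
    [1,0.025,0,0,0],
    [1,0.025,0,0,0],
    [1,0.025,0,0,0],
    [1,0.025,0,0,0],
    [1,0.025,0,0,0],
    [1,0.025,0,0,0]
  ]
}}

```text
t: 28.1
tool_pos: [0.4793, -0.0393, 0.0357]
eef_rot: [0.705, -0.052, 0.052, -0.705]
ft_force: [0.1, -0.2, -0.3]
finger_gap: 0.994
```

Emit:
{"name": "step_arm", "arguments": {
  "steps": [
    [1,0.025,0,0,0],
    [1,0.025,0,0,0],
    [1,0.025,0,0,0],
    [1,0.02,0,0,0],
    [1,0.02,0,0,0],
    [1,0.02,0,0,0],
    [1,0.02,0,0,0],
    [1,0.02,0,0,0],
    [1,0.02,0,0,0],
    [1,0.01,0,0,0],
    [1,0,0,0,0],
    [1,0,0,0,0]
  ]
}}

```text
t: 29.1
tool_pos: [0.4943, -0.0415, 0.0357]
eef_rot: [0.705, -0.052, 0.052, -0.705]
ft_force: [0.8, 0.9, 0.6]
finger_gap: 1.001
```

```bash
python3 - <<'E'
from h import *
al();bowl(12,'top8');al()
d=pickle.load(open('pics/top811.pkl','rb'))
cv2.imwrite('pics/c9.png',cv2.resize(d['image'][190:310,330:430,::-1],None,fx=5,fy=5,interpolation=cv2.INTER_CUBIC))
E
```

```text
t 29.1 wire along mm -0.06 lat 0.37 wire z rel pin -264.8 F along 0.69 lat 0.98 z 0.63 T [ 0.006 -0.025  0.044] gap 1.001
29.15 467 min along -0.159 z there 0.129 mean -0.026
29.2 486 min along -0.159 z there 0.126 mean -0.026
29.25 508 min along -0.159 z there 0.119 mean -0.024
29.3 524 min along -0.159 z there 0.115 mean -0.023
29.35 530 min along -0.159 z there 0.114 mean -0.022
29.4 534 min along -0.159 z there 0.114 mean -0.02
29.45 525 min along -0.159 z there 0.114 mean -0.018
29.5 533 min along -0.159 z there 0.115 mean -0.018
29.55 534 min along -0.159 z there 0.113 mean -0.018
29.6 544 min along -0.159 z there 0.114 mean -0.017
29.65 558 min along -0.159 z there 0.114 mean -0.018
29.7 563 min along -0.159 z there 0.113 mean -0.02
t 29.7 wire along mm 0.02 lat 0.37 wire z rel pin -264.76 F along 0.84 lat 0.46 z 0.18 T [-0.001  0.008  0.055] gap 0.998
```

View pics/c9.png

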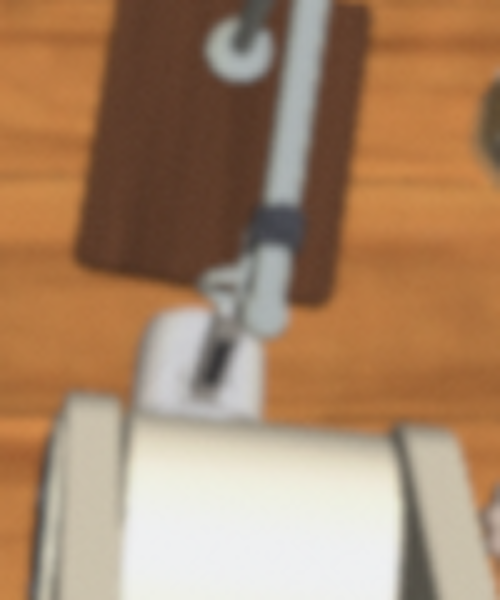

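The cup hangs by its ring with the bowl close to the finger, and its swing is already small. I advance more gently, keeping the wrist short of the ball.

Emit:
{"name": "step_arm", "arguments": {
  "steps": [
    [1,0.013,0,0,0],
    [1,0.013,0,0,0],
    [1,0.013,0,0,0],
    [1,0.013,0,0,0],
    [1,0.013,0,0,0],
    [1,0.013,0,0,0],
    [1,0.013,0,0,0],
    [1,0.013,0,0,0],
    [1,0.013,0,0,0],
    [1,0.013,0,0,0],
    [1,0.013,0,0,0],
    [1,0.013,0,0,0]
  ]
}}

```text
t: 30.7
tool_pos: [0.506, -0.0432, 0.0357]
eef_rot: [-0.705, 0.052, -0.052, 0.705]
ft_force: [0.1, -1.0, 0.4]
finger_gap: 0.999
```

```bash
python3 - <<'E'
from h import *
al()
def bowl2(n,tag):
    for i in range(n):
        d=grab('top',f'{tag}{i:02d}');Z=d['z_map'];q=[]
        for v in range(236,330):
            for u in range(335,400):
                if 0<Z[v,u]<1.03:
                    w=px2w(d,u,v);a=(w[:2]-PIN[:2])@E;l=(w[:2]-PIN[:2])@[-E[1],E[0]]
                    if .05<w[2]<.25 and abs(l)<.028 and -.06<a: q.append(a)
        print(round(ctrl.state()['t'],2),len(q),np.mean(q).round(4),end=' | ')
bowl2(16,'top9');al()
E
```

```text
t 30.7 wire along mm 11.77 lat 0.42 wire z rel pin -264.79 F along 0.26 lat -0.97 z 0.44 T [0.029 0.018 0.005] gap 0.999
30.75 327 -0.0063 | 30.8 330 -0.006 | 30.85 328 -0.0061 | 30.9 331 -0.0063 | 30.95 333 -0.0063 | 31.0 330 -0.0066 | 31.05 330 -0.0064 | 31.1 333 -0.0064 | 31.15 329 -0.0065 | 31.2 328 -0.0065 | 31.25 327 -0.0065 | 31.3 329 -0.0065 | 31.35 336 -0.0063 | 31.4 332 -0.0064 | 31.45 339 -0.0062 | 31.5 329 -0.0066 | t 31.5 wire along mm 11.67 lat 0.41 wire z rel pin -264.8 F along 0.32 lat 0.08 z 0.27 T [0.019 0.074 0.024] gap 1.001
```

The cup is still, resting on the finger. I draw away slowly so it settles at its rest angle, then retreat.

Emit:
{"name": "step_arm", "arguments": {
  "steps": [
    [1,-0.01,0,0,0],
    [1,-0.01,0,0,0],
    [1,-0.01,0,0,0],
    [1,-0.01,0,0,0],
    [1,-0.01,0,0,0],
    [1,-0.01,0,0,0],
    [1,-0.01,0,0,0],
    [1,-0.01,0,0,0],
    [1,-0.01,0,0,0],
    [1,-0.01,0,0,0],
    [1,-0.01,0,0,0],
    [1,-0.01,0,0,0]
  ]
}}

```text
t: 32.5
tool_pos: [0.4969, -0.0419, 0.0357]
eef_rot: [0.705, -0.052, 0.052, -0.705]
ft_force: [0.1, -0.3, 1.1]
finger_gap: 1.004
```

Emit:
{"name": "step_arm", "arguments": {
  "steps": [
    [1,-0.01,0,0,0],
    [1,-0.01,0,0,0],
    [1,-0.01,0,0,0],
    [1,-0.01,0,0,0],
    [1,-0.01,0,0,0],
    [1,-0.01,0,0,0],
    [1,-0.01,0,0,0],
    [1,-0.01,0,0,0],
    [1,-0.01,0,0,0],
    [1,-0.01,0,0,0],
    [1,-0.01,0,0,0],
    [1,-0.01,0,0,0]
  ]
}}

```text
t: 33.5
tool_pos: [0.488, -0.0406, 0.0357]
eef_rot: [0.705, -0.052, 0.052, -0.705]
ft_force: [1.1, 0.3, 0.2]
finger_gap: 1.0
```

Emit:
{"name": "step_arm", "arguments": {
  "steps": [
    [1,-0.02,0,0,0],
    [1,-0.02,0,0,0],
    [1,-0.03,0,0,0],
    [1,-0.05,0,0,0],
    [1,-0.1,0,0,0],
    [1,-0.2,0,0,0],
    [1,-0.3,0,0,0],
    [1,-0.3,0,0,0],
    [1,-0.3,0,0,0],
    [1,-0.3,0,0,0],
    [1,0,0,0,0],
    [1,0,0,0,0]
  ]
}}

```text
t: 34.5
tool_pos: [0.3663, -0.0227, 0.0358]
eef_rot: [0.705, -0.052, 0.051, -0.705]
ft_force: [0.9, 0.5, -0.4]
finger_gap: 0.999
```

```bash
python3 - <<'E'
from h import *
al();out=[]
for i in range(18):
    d=grab('top',f'topA{i:02d}');Z=d['z_map'];q=[]
    for v in range(225,320):
        for u in range(335,400):
            if 0<Z[v,u]<1.03:
                w=px2w(d,u,v);a=(w[:2]-PIN[:2])@E;l=(w[:2]-PIN[:2])@[-E[1],E[0]]
                if .05<w[2]<.19 and abs(l)<.032 and -.11<a: q.append((a,w[2]))
    q=np.array(q);print(round(ctrl.state()['t'],2),len(q),q.mean(0).round(4),q[:,0].min().round(3),end=' | ')
    if i in(0,8):out.append(cv2.resize(d['image'][190:310,340:420,::-1],None,fx=5,fy=5,interpolation=cv2.INTER_CUBIC))
cv2.imwrite('pics/cA.png',np.hstack(out));al()
E
```

```text
t 34.5 wire along mm -129.39 lat -0.11 wire z rel pin -264.74 F along 0.83 lat 0.63 z -0.43 T [ 0.03  -0.036  0.01 ] gap 0.999
34.55 561 [-0.0205  0.0998] -0.045 | 34.6 576 [-0.0212  0.099 ] -0.045 | 34.65 572 [-0.0215  0.0993] -0.045 | 34.7 568 [-0.0219  0.0991] -0.046 | 34.75 586 [-0.0225  0.0985] -0.046 | 34.8 576 [-0.0223  0.0985] -0.047 | 34.85 577 [-0.0224  0.099 ] -0.047 | 34.9 580 [-0.0225  0.0995] -0.047 | 34.95 575 [-0.0224  0.0992] -0.047 | 35.0 581 [-0.0226  0.0987] -0.047 | 35.05 581 [-0.0224  0.0991] -0.047 | 35.1 575 [-0.0222  0.0991] -0.046 | 35.15 571 [-0.0218  0.0992] -0.046 | 35.2 565 [-0.0214  0.0995] -0.045 | 35.25 566 [-0.0209  0.1   ] -0.045 | 35.3 562 [-0.0205  0.0998] -0.045 | 35.35 565 [-0.0204  0.1003] -0.045 | 35.4 573 [-0.0206  0.0993] -0.045 | t 35.4 wire along mm -127.83 lat -0.07 wire z rel pin -264.79 F along 0.2 lat 0.03 z 0.16 T [0.034 0.006 0.011] gap 0.999
```

View pics/cA.png

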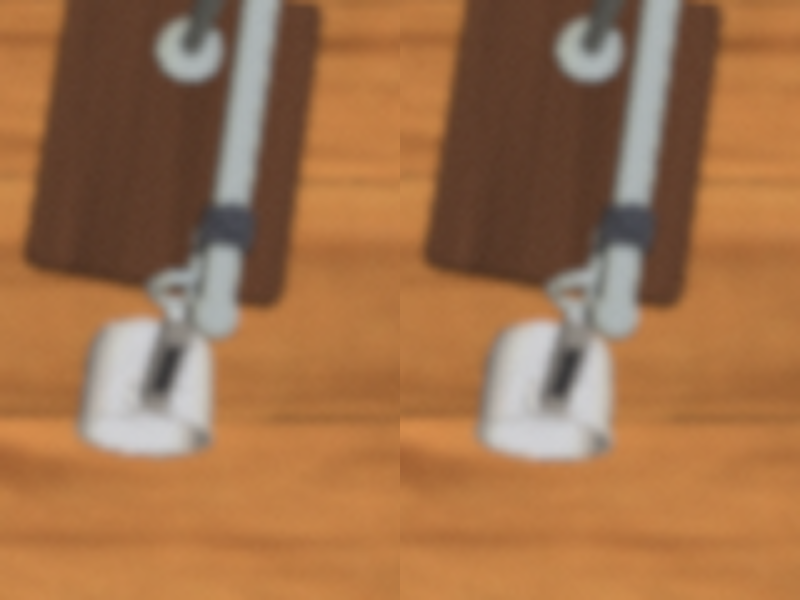

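The cup hangs still by its ring: it moves ±1 mm, about 10 mm/s, and the robot is clear. I check the bystanders quickly and hand in.

```bash
python3 - <<'E'
from h import *
a=pickle.load(open('pics/top0.pkl','rb'))['image'].astype(int);d=pickle.load(open('pics/topA17.pkl','rb'));b=d['image'].astype(int)
for n,(u,v) in dict(mill=(238,198),jar=(443,208),garlic=(438,295)).items():print(n,np.abs(a-b)[v-20:v+20,u-20:u+20].mean().round(2))
Z=d['z_map'];q=[px2w(d,u,v) for v in range(240,258) for u in range(365,380) if 0<Z[v,u]<.9]
q=np.array([w for w in q if .2<w[2]<.3]);print('ring pts',len(q),q[:,2].max() if len(q) else '')
sign_off()
E
```

```text
mill 1.86
jar 1.41
garlic 1.61
ring pts 96 0.29927289393827716
the job is handed in; nothing more can be done
```

The measuring cup is hanging by its ring from the hook, and I handed the job in at about 35 s of the 64 s allowed.

- **Hooking:** I took the cup by its handle and pressed the ring against the hook's nose at about 2–5 N until the hook sat on its stop. I then slid the ring over the nose, pushed it in past the keeper at up to about 4 N, and lowered it into the bow.
- **Letting down:** This interface cannot lean the gripper, so I lowered the cup by letting its handle pivot in the pads. The gripper would have met the bar's ball at about 33°, so I released it there. The cup then swung widely until I stilled it with the back of an open finger.
- **Last checks:**
  - The cup moves about ±1 mm, roughly 10 mm/s, against the 150 mm/s limit.
  - The gripper is well back from the cup.
  - The pepper mill, jam jar and garlic look the same as in the first picture.
- **Not confirmed:**
  - I never saw the keeper itself. I take it to be shut because the push force fell to zero as the ring dropped below it, and because the cup stayed hooked through the wide swing.
  - My last attempt to measure the ring's height picked up hook or bar points (top at 0.299 m), so it confirms nothing.
  - The hook's nose was about 2.5 mm farther in than I estimated from the camera, within the expected calibration error.

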